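# Feed a carton down a guide lane

## Robot

A 6-joint arm with a two-finger parallel gripper is mounted at the origin on a cart in front of the work surface, level with it; the furniture and walls round the work are solid. World frame = base frame: x ahead of the robot, y to its left, z up, the work surface at z = 0. Lengths are in m, angles in rad, forces in N, time in s.
With the tool pointing down it reaches from about 0.3 to 0.825 m from the base axis. Payload 5.4 kg.
Tool frame: the origin (TCP) lies midway between the tips of the shut fingers; the grasp point (between the pads) lies 19 mm behind it; z points along the fingers, y is the line along which they close (so a half turn about z gives the same grasp; the last joint's range is limited). The gripper opens to 92 mm and grips with 3 to 60 N. Pads are 20 mm wide; open, the fingers measure 128 mm over their backs; the gripper's body (75 mm by 189 mm) begins 69 mm behind the grasp point.
Start: joints at [-1.514, 0.158, 1.597, -0, 1.386, -0.21], TCP at [0.152, -0.555, 0.215] pointing down, gripper open.
Joint ranges: [-2.91, 2.91], [-0.94, 2.29], [0.18, 2.7], [-1.29, 4.43], [0.17, 2.64], [-3, 3]. Speed limits (rad/s): [2.57, 2.57, 3.14, 3.14, 3.14, 3.14].

## Interface

Orientations are given as a unit quaternion [x, y, z, w].
In Python, from bench import r, imaging, job_done gives the robot as it stands.
- The arm moves only by the shell command python3 -m creep 'ROWS' [FORCE]. ROWS is a JSON object of lists of equal length, an entry for each row: "twist": the turn, a rotation vector about the tool's x, y, z in rad, a list of three; "travel": the shift along the tool's x, y, z in m, a list of three; "fingers": the closure, from 0 (fully open) to 1 (shut). In form: {"twist": [[ax, ay, az], ...], "travel": [[x, y, z], ...], "fingers": [fingers, ...]}. A call has 1 to 5 rows; each row shifts and turns the commanded pose from where the row before left it, along the tool's axes as they then stand; what a row does not reach is not made up. A row lasts 1/10 s, in which the tool goes at most 50 mm and 8.59 degrees, less where a joint would pass 70% of its speed; a pose out of reach is approached as far as the arm can. A call is refused whole if a number of a shift passes 0.05 or a number of a turn 0.15, either way. A call with a gripper value outside its range is refused whole. The fingers move at their own pace and stop on an object; FORCE is the grip in N (left out, the last holds). Time passes only in rows, so rows that do not move let the fingers close. It gives the time, the measured TCP pose, the force, the opening and the grip force at its end, in the units of the state.
- r.sense(): the state, without advancing time (a new reading comes with each control period).
- imaging.snapshot(name): name is "scene" or "top" or "wrist"; returns a dict with "pixels" (480x640x3 uint8, blue, green, red), "range_z" (480x640 float32, m along the optical axis (not along the pixel's ray), 0 where there is no reading), "fx", "fy", "cx", "cy" (pixels), "T" (4x4, takes a point from camera to world coordinates); the wrist camera has in their place "tool_from_camera" (4x4, takes a point from camera to tool coordinates, whose origin is the TCP and whose axes are the flange's). Camera axes: x right, y down, z forward; pixel columns grow to the right and rows downward; lengths in m; the calibration is good to about 2 mm. A picture is of the moment at which its call begins: read the wrist's pose just before it.
- job_done(): hands the job in; it is judged then, once.
Trained networks look in a picture, given as the dict that the camera call returned (one of the last four; its "shot" number tells which), for a name from the list of things; names that differ only in an ending like _2 or _b are one class to them, and where a whole thing is asked for, a point or a joint stands for the part that bears it (a point fixed in the world has none). Each returns a list of dicts, best first, with "score" (0 to 1); they miss things now and then, are a little off and sometimes report something else, mostly with a low value. They report only what shows in the picture. A call takes as long as a camera call. They do not tell look-alikes from the thing itself.
- imaging.look_for(picture, thing): "bbox" ([left, top, right, bottom] in pixels, round what is visible of it).
- imaging.place_of(picture, thing): "pixel" ([column, row] in pixels: a listed point, or the origin of a listed thing).
The state is a dict: "time_s": time; "joints": joint angles; "joint_velocities": joint speeds; "joint_torque": joint torques, N m; "position": TCP position; "orientation": TCP orientation; "ft_force": force on the tool from outside, world axes, zero at the start; "ft_torque": the same for the moment, N m; "finger_gap": finger opening in m; "grasp_force": force on a finger pad.
Only numpy, scipy, OpenCV 4.12 (cv2) and the standard library are available. Lean on these libraries where they do the work, as an engineer would, in place of code of your own. Each camera call takes 0.05 s, during which the arm holds its last target. There are 200 camera calls.

## Task

Push the small brown carton into the lane between the two low rails, long side across the lane as it roughly stands now, and on down the lane until it rests flat against the stop bar at the far end; neither the carton nor the robot may touch either rail. Only push it along the bench from its sides with the fingertips or the outside of the fingers: do not straddle or grip it, lift it, tip it or press on it from above. Leave the wire spool, the pile of round boards and the loupe where they stand.

Things in the scene. Friction and masses are not known exactly. Their poses are not given: they have to be found in the camera images.
- carton: Loose closed brown carton, a box 41 x 60 x 22 mm (x, y, z), 40 to 85 g. Origin at the centre of its underside, z up; y runs along the 60 mm side, which must lie across the lane. It starts on the bench 85 to 105 mm in front of the lane's mouth, up to 40 mm off its centre line and up to 0.45 rad askew.
- lane: Fixed guide lane on the bench, without floor. Origin on the bench, mid-mouth; x down the lane, y to the left rail. Rail faces at y = +38 and -38 mm (8 mm to spare each side of the carton), lane from x = 0 to the flat face of the dark steel stop bar at x = 140 mm; a carton that is home has its origin at x = 119.5 mm. Stop bar 14 mm thick, 126 wide, 22 high with its screws; may be touched.
- left_rail: Left rail, a fixed aluminium angle 140 mm long: upright web 3 mm thick and 12 mm high, with a flat foot that reaches 16 mm outward from the inner face, 2.5 mm high, screw heads up to 5 mm. Origin on the bench at the mouth end of its inner face; axes as the lane's. Not to be touched.
- right_rail: Right rail, the mirror image of the left one. Origin on the bench at the mouth end of its inner face; axes as the lane's. Not to be touched.
- spool: Loose reel of solder wire with black flanges, 62 mm in diameter, 48 mm high, upright; origin at the centre of its underside. Stays where it is.
- board_pile: Loose low pile of round green circuit boards, 68 mm in diameter, 28 mm high; origin at the centre of its underside. Stays where it is.
- loupe: Loose black eye loupe, 38 mm in diameter, 36 mm high, standing on its rim; origin at the centre of its underside. Stays where it is.
Mind the look-alikes: they are no part of the job. There is more than one size of the lane; the job needs the larger. Of the things shaped like the carton, the brown one is meant.

How it is judged:
By the outcome, as a careful person would: the job done as asked, in the order asked, and still so for the second after the job is handed in, with the robot touching nothing.
It also fails if it takes over 72 s, if anything falls off the work surface, if the arm or the gripper's body presses on something with over 40 N, if the wrist force passes 120 N, or if a joint passes its speed limit or range.

## Working session

There is one attempt and no reset: what is moved stays moved. The work goes in short steps, Python scripts to look and compute and a shell command to move; the robot and the scene stay as the last step left them, time stands still between calls to the robot, and variables do not carry over. Pictures are saved under pics/ and viewed, at most 10 in all, crops included, and the job is handed in when it is done.

```bash
ls; mkdir -p pics
python3 - <<'E'
from bench import r, imaging
import cv2,json
s=r.sense();print(s['time_s'],s['position'],s['orientation'],s['finger_gap'])
p=imaging.snapshot("top");cv2.imwrite("pics/top1.png",p["pixels"])
print(p["T"],p["fx"])
for t in ["carton","lane","left_rail","right_rail","spool","board_pile","loupe"]:
    print(t,[(round(d['score'],2),[round(v) for v in d['pixel']]) for d in imaging.place_of(p,t)][:4])
E
```

```text
pics
0.0 [ 0.15153502 -0.55402326  0.21362716] [ 9.91112924e-01  1.33019948e-01  6.50479542e-05 -9.27944924e-04] 0.09204898744602877
[[ 0.06864845 -0.97606304  0.20636941  0.31207211]
 [-0.99763484 -0.06644125  0.01761523  0.00926567]
 [-0.00348213 -0.20709057 -0.97831558  1.21474956]
 [ 0.          0.          0.          1.        ]] 574.9539129928655
carton [(0.96, [374, 282]), (0.93, [322, 316])]
lane [(0.62, [444, 332]), (0.39, [347, 242])]
left_rail [(0.76, [433, 333]), (0.75, [347, 242])]
right_rail [(0.83, [381, 242]), (0.79, [455, 333])]
spool [(0.71, [293, 262])]
board_pile [(0.73, [418, 202])]
loupe [(0.61, [306, 225])]
```

View pics/top1.png

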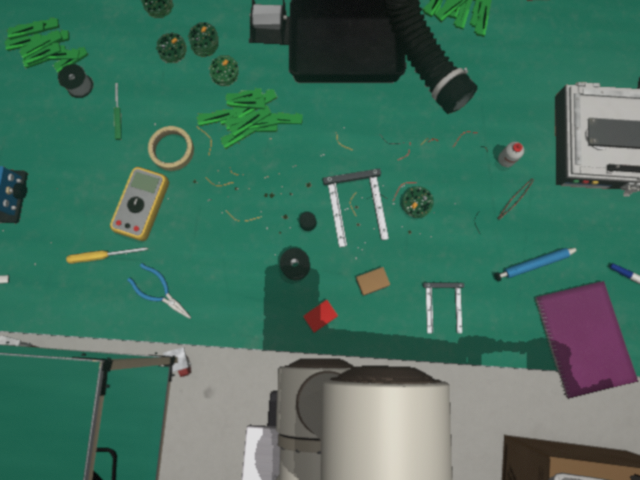

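Run:
```python
import cv2
i=cv2.imread("pics/top1.png")[150:380,250:500]
cv2.imwrite("pics/crop1.png",cv2.resize(i,None,fx=2.6,fy=2.6,interpolation=cv2.INTER_CUBIC)[:600])
```

```text
(no output)
```

View pics/crop1.png

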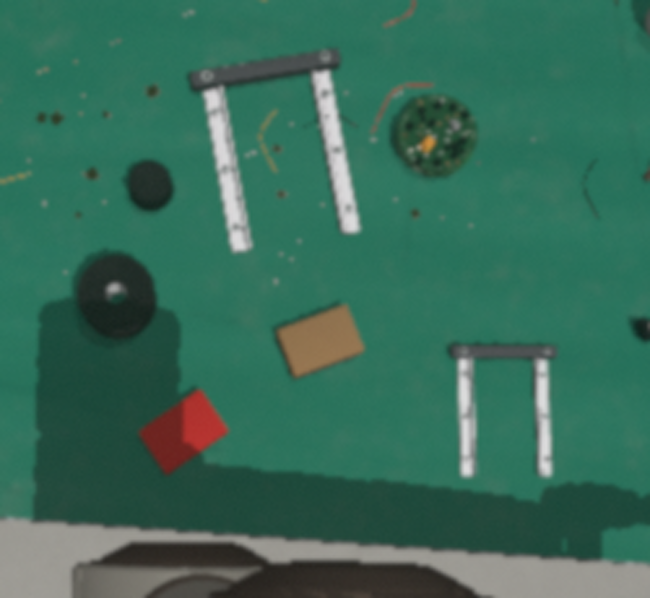

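The pictures show the brown carton at (373,281) with a red look-alike at (321,316). The larger lane has its mouth at about (364,242) and its stop bar at (352,177); the smaller look-alike lane is at (444,310). I choose the brown carton and the larger lane. The spool is at (294,263), the loupe at (307,221) and the pile at (418,202).

```bash
cat > h.py <<'E'
import numpy as np,cv2
from scipy.spatial.transform import Rotation as R
from bench import r,imaging
def tool():
    s=r.sense();M=np.eye(4);M[:3,:3]=R.from_quat(s['orientation']).as_matrix();M[:3,3]=s['position'];return M
def shot(n):
    M=tool();p=imaging.snapshot(n)
    p['W']=p['T'] if 'T' in p else M@p['tool_from_camera'];return p
def w(p,uv,z):
    uv=np.atleast_2d(np.array(uv,float));d=np.c_[(uv[:,0]-p['cx'])/p['fx'],(uv[:,1]-p['cy'])/p['fy'],np.ones(len(uv))]@p['W'][:3,:3].T
    o=p['W'][:3,3];return (o+d*((z-o[2])/d[:,2])[:,None])[:,:2]
def carton(p,box=None):
    h=cv2.cvtColor(p['pixels'],cv2.COLOR_BGR2HSV);m=cv2.inRange(h,(8,60,60),(22,220,255))
    if box: b=np.zeros_like(m);b[box[1]:box[3],box[0]:box[2]]=1;m=m*b
    m=cv2.morphologyEx(m,cv2.MORPH_OPEN,np.ones((3,3)))
    c=max(cv2.findContours(m,0,1)[0],key=cv2.contourArea)
    q=w(p,c[:,0],.022)*1000
    (cx,cy),(a,b),_=rr=cv2.minAreaRect(q.astype(np.float32));B=cv2.boxPoints(rr)
    e=[B[1]-B[0],B[2]-B[1]];e=max(e,key=np.linalg.norm)
    th=np.arctan2(e[1],e[0])  # long axis dir
    th=(th+np.pi/2+np.pi/2)%np.pi-np.pi/2 # long side y -> carton yaw = th-90deg mod pi
    return np.array([cx,cy]),th,(a,b),c
E
python3 - <<'E'
from h import *
p=shot("top")
c,th,sz,_=carton(p,(350,260,400,300));print("carton",c,th,sz)
for n,u,z in [("L",(347,242),0),("R",(381,242),0),("stopL",(326,181),.022),("stopR",(379,172),.022),("Lmouth out top",(342,246),0),("Rmouth",(386,239),0),("red",(321,316),.022),("spool",(293,262),0),("pile",(418,202),0),("loupe",(306,225),0)]: print(n,w(p,u,z)*1000)
print(R.from_matrix(tool()[:3,:3]).as_matrix().round(3)); q=shot("wrist");print(q['tool_from_camera'],q['fx'])
E
```

```text
carton [458.23205566 -79.25648499] 0.4279691 (39.75230026245117, 58.77583312988281)
L [[540.65756196 -22.18972222]]
R [[545.62230833 -95.02871045]]
stopL [[667.03019465  31.61757729]]
stopR [[694.99737078 -81.45115943]]
Lmouth out top [[531.21948993 -12.01525372]]
Rmouth [[ 552.9051321  -105.43568123]]
red [[378.619886    22.36517378]]
spool [[489.5215237   90.11080407]]
pile [[ 639.64745144 -171.19601083]]
loupe [[571.93774725  68.48167012]]
[[ 0.965  0.264 -0.   ]
 [ 0.264 -0.965  0.   ]
 [ 0.    -0.    -1.   ]]
[[ 4.04580919e-04 -9.67113630e-01 -2.54344378e-01  7.15219213e-02]
 [ 9.99999869e-01  3.11296319e-04  4.07014905e-04  1.20571183e-03]
 [-3.14453193e-04 -2.54344509e-01  9.67113629e-01 -1.70024605e-01]
 [ 0.00000000e+00  0.00000000e+00  0.00000000e+00  1.00000000e+00]] 340.23727859392056
```

```bash
python3 -m creep '{"twist":[[0,0,0],[0,0,0],[0,0,0],[0,0,0],[0,0,0]],"travel":[[0.04,-0.026,0],[0.04,-0.026,0],[0.04,-0.026,0],[0.04,-0.026,0],[0.04,-0.026,0]],"fingers":[0.85,0.85,0.85,0.85,0.85]}'
python3 -m creep '{"twist":[[0,0,0],[0,0,0],[0,0,0],[0,0,0],[0,0,0]],"travel":[[0.04,-0.026,0],[0.04,-0.026,0],[0.04,-0.026,0],[0.04,-0.026,0],[0.04,-0.026,0]],"fingers":[0.85,0.85,0.85,0.85,0.85]}'
```

```text
time_s: 1.0
position: [0.3112, -0.375, 0.2148]
orientation: [0.991, 0.133, 0.0, 0.0]
ft_force: [0.3, -0.3, 0.3]
finger_gap: 0.0542
grasp_force: 0.0
time_s: 1.5
position: [0.47, -0.1967, 0.2149]
orientation: [0.991, 0.133, 0.0, 0.0]
ft_force: [1.1, 0.1, 0.5]
finger_gap: 0.0146
grasp_force: 0.0
```

```bash
python3 -m creep '{"twist":[[0,0,0],[0,0,0],[0,0,0],[0,0,0],[0,0,0]],"travel":[[0.04,-0.026,0],[0.04,-0.026,0],[0.04,-0.026,0],[0,0,0],[0,0,0]],"fingers":[0.85,0.85,0.85,0.85,0.85]}'
python3 - <<'E'
from h import *
print(tool().round(4))
p=shot("wrist");cv2.imwrite("pics/w1.png",p["pixels"]);np.save("/tmp/w1.npy",p['W'])
print(p['fx'],p['cx'],p['cy'])
for t in ["carton","left_rail","right_rail"]:
    for d in imaging.place_of(p,t)[:3]: print(t,round(d['score'],2),d['pixel'],w(p,d['pixel'],0)*1000)
E
```

```text
time_s: 2.0
position: [0.5643, -0.0908, 0.2144]
orientation: [0.991, 0.134, -0.0, 0.0]
ft_force: [-0.2, -0.6, 0.3]
finger_gap: 0.0137
grasp_force: 0.0
[[ 9.640e-01  2.658e-01 -6.000e-04  5.643e-01]
 [ 2.658e-01 -9.640e-01 -3.000e-04 -9.080e-02]
 [-6.000e-04  1.000e-04 -1.000e+00  2.144e-01]
 [ 0.000e+00  0.000e+00  0.000e+00  1.000e+00]]
340.23727859392056 314.46438345330836 239.621191137048
carton 0.8 [281.2, 293.5] [[459.75357302 -78.97602633]]
right_rail 0.83 [316.0, 224.9] [[553.44875289 -97.01921435]]
```

View pics/w1.png

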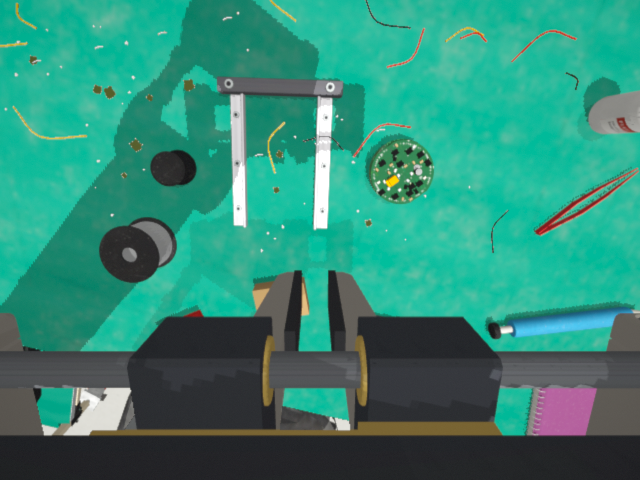

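The wrist view shows the larger lane with rails at columns 239 and 322, the mouth near row 227 and the stop bar at row 87. The carton at (281,295) is partly hidden by the fingers.

Run:
```python
from h import *
i=cv2.imread("pics/w1.png");p=dict(W=np.load("/tmp/w1.npy"),fx=340.237,fy=340.237,cx=314.464,cy=239.62)
m=cv2.inRange(cv2.cvtColor(i,cv2.COLOR_BGR2HSV),(0,0,110),(179,50,255))
res=[]
for a,b,inner,outer in [(222,262,1,-1),(305,345,-1,1)]:
    out=[];inn=[]
    for y in range(108,220):
        x=a+np.flatnonzero(m[y,a:b])
        if len(x): (lo,hi)=(x.min()-.5,x.max()+.5);out.append((lo if outer<0 else hi,y));inn.append((hi if inner>0 else lo,y))
    for nm,q,z in [("out",out,.0025),("inn0",inn,0),("inn12",inn,.012)]:
        W=w(p,q,z)*1000;vx,vy,x0,y0=cv2.fitLine(W.astype(np.float32),cv2.DIST_HUBER,0,.01,.01).ravel()
        if vx<0: vx,vy=-vx,-vy
        print(nm,"yaw",np.arctan2(vy,vx),"lat at .24:",y0*np.cos(.24)-x0*np.sin(.24),"y at x=600",y0+(600-x0)*vy/vx)
    col=(a+b)//2-2
    ys=np.flatnonzero(m[90:240,col])+90; print("mouth row",ys.max(),w(p,(col,ys.max()+.5),.0025)*1000, "foot/top", ys.min(), w(p,(col,ys.min()-.5),.0025)*1000)
```

```text
out yaw 0.2357796 lat at .24: -131.358919132028 y at x=600 11.608564
inn0 yaw 0.23350033 lat at .24: -146.43983729277036 y at x=600 -3.818991
inn12 yaw 0.23350056 lat at .24: -148.78006775907608 y at x=600 -6.2245455
mouth row 225 [[530.07659461 -12.94375631]] foot/top 94 [[667.87086436  16.95325488]]
out yaw 0.23903753 lat at .24: -238.35683996060646 y at x=600 -98.5419
inn0 yaw 0.23789005 lat at .24: -222.1433101989462 y at x=600 -81.826996
inn12 yaw 0.23792024 lat at .24: -222.118809072309 y at x=600 -81.80129
mouth row 228 [[ 552.0304573 -105.7604357]] foot/top 90 [[694.62450317 -65.40657897]]
```

```bash
python3 -m creep '{"twist":[[0,0,0.031],[0,0,0],[0,0,0],[0,0,0],[0,0,0]],"travel":[[0,0,0],[-0.0386,-0.009,0],[-0.0386,-0.009,0],[-0.0386,-0.009,0],[-0.0386,-0.009,0]],"fingers":[0.85,0.85,0.85,0.85,0.85]}'
python3 -m creep '{"twist":[[0,0,0],[0,0,0],[0,0,0],[0,0,0],[0,0,0]],"travel":[[0,0,0],[0,0,0.04],[0,0,0.04],[0,0,0.04],[0,0,0]],"fingers":[0.85,0.85,0.85,0.85,0.85]}'
python3 - <<'E'
from h import *
O=np.array([541.3,-57.4]);Y=.238;Rm=np.array([[np.cos(Y),np.sin(Y)],[-np.sin(Y),np.cos(Y)]])
T=tool();print("tcp lane",Rm@(T[:2,3]*1000-O),T[2,3],"yaw",np.arctan2(T[1,0],T[0,0])-Y)
p=shot("wrist");cv2.imwrite("pics/w2.png",p["pixels"])
c,th,sz,_=carton(p);print("carton lane",Rm@(c-O),th-Y,sz)
E
```

```text
time_s: 2.7
position: [0.4036, -0.0932, 0.2144]
orientation: [0.993, 0.117, -0.0, 0.0]
ft_force: [-0.2, -1.0, 0.4]
finger_gap: 0.0136
grasp_force: 0.0
time_s: 3.2
position: [0.4016, -0.091, 0.0901]
orientation: [0.993, 0.117, -0.004, -0.003]
ft_force: [-0.5, 0.2, 0.0]
finger_gap: 0.0138
grasp_force: 0.0
tcp lane [-143.69755378    0.27586065] 0.09005704901483601 yaw -0.003734397087635538
carton lane [-85.52094776  -2.91879813] 0.19082275 (39.54581832885742, 59.48411560058594)
```

View pics/w2.png

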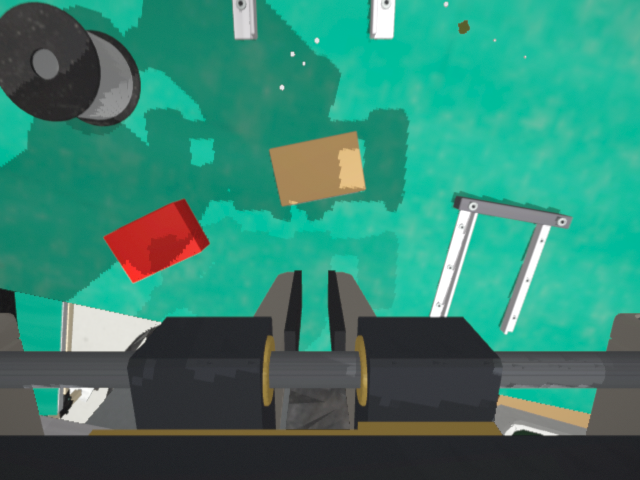

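The carton at (317,168) stands clear ahead of the fingertips, skewed by 0.19 rad. The red one at (157,240) is well to the side. I'll descend behind the brown carton.

```bash
python3 -m creep '{"twist":[[0,0,0],[0,0,0],[0,0,0],[0,0,0],[0,0,0]],"travel":[[0,0.003,0.03],[0,0,0.03],[0,0,0.02],[0,0,0],[0,0,0]],"fingers":[0.85,0.85,0.85,0.85,0.85]}'
cat >> h.py <<'E'
O=np.array([541.3,-57.4]);Y=.238;Rm=np.array([[np.cos(Y),np.sin(Y)],[-np.sin(Y),np.cos(Y)]])
def rep(save=None):
    T=tool();print("tcp lane",(Rm@(T[:2,3]*1000-O)).round(1),"z",T[2,3].round(4),"yaw",(np.arctan2(T[1,0],T[0,0])-Y).round(3),"tilt",T[:2,2].round(3))
    p=shot("wrist")
    if save: cv2.imwrite("pics/"+save,p["pixels"])
    c,th,sz,_=carton(p);print("carton lane",(Rm@(c-O)).round(1),round(th-Y,3),sz);return p
E
python3 -c "from h import *;rep()"
```

```text
time_s: 3.75
position: [0.4081, -0.0966, 0.0167]
orientation: [0.993, 0.117, 0.001, 0.001]
ft_force: [0.7, -0.3, 0.3]
finger_gap: 0.014
grasp_force: 0.0
tcp lane [-138.7   -6.7] z 0.0167 yaw -0.003 tilt [ 0.003 -0.002]
carton lane [-85.6  -2.7] 0.191 (39.52610397338867, 59.212547302246094)
```

```bash
python3 -m creep '{"twist":[[0,0,0],[0,0,0],[0,0,0],[0,0,0],[0,0,0]],"travel":[[0,-0.0045,0.007],[0.004,0,0],[0.004,0,0],[0.004,0,0],[0,0,0]],"fingers":[0.85,0.85,0.85,0.85,0.85]}'
python3 -c "from h import *;rep()"
```

```text
time_s: 4.3
position: [0.4177, -0.0884, 0.0079]
orientation: [0.993, 0.118, 0.0, 0.0]
ft_force: [0.1, 0.3, 0.3]
finger_gap: 0.0136
grasp_force: 0.0
tcp lane [-127.4   -1. ] z 0.0079 yaw -0.002 tilt [ 0.001 -0.   ]
carton lane [-85.   -2.5] 0.189 (40.269927978515625, 59.276268005371094)
```

Now push ~25 mm to square it up.

```bash
python3 -m creep '{"twist":[[0,0,0],[0,0,0],[0,0,0],[0,0,0],[0,0,0]],"travel":[[0.005,0,0],[0.005,0,0],[0.005,0,0],[0.005,0,0],[0,0,0]],"fingers":[0.85,0.85,0.85,0.85,0.85]}'
python3 -c "from h import *;rep('w3.png')"
```

```text
time_s: 4.85
position: [0.437, -0.0836, 0.0077]
orientation: [0.993, 0.118, 0.0, 0.0]
ft_force: [-0.0, 0.0, -0.1]
finger_gap: 0.0138
grasp_force: 0.0
tcp lane [-107.5   -0.9] z 0.0077 yaw -0.002 tilt [ 0.001 -0.   ]
carton lane [-75.4  -5.8] 0.021 (42.06013870239258, 59.238224029541016)
```

View pics/w3.png

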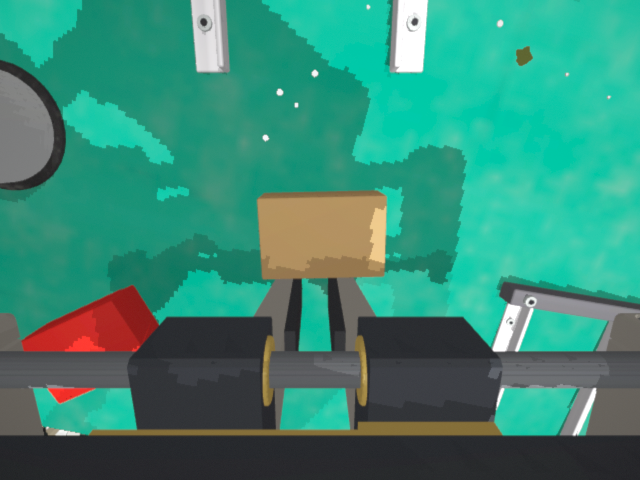

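The carton now sits square on the fingertips at (322,235). It is about 6 mm right of the lane centre, so I'll push slightly to the left.

```bash
python3 -m creep '{"twist":[[0,0,0],[0,0,0],[0,0,0],[0,0,0],[0,0,0]],"travel":[[0.005,-0.0009,0],[0.005,-0.0009,0],[0.005,-0.0009,0],[0.005,-0.0009,0],[0,0,0]],"fingers":[0.85,0.85,0.85,0.85,0.85]}'
python3 -c "from h import *;rep()"
```

```text
time_s: 5.4
position: [0.4556, -0.0753, 0.0077]
orientation: [0.993, 0.118, 0.0, 0.0]
ft_force: [0.3, -0.4, 0.0]
finger_gap: 0.0136
grasp_force: 0.0
tcp lane [-87.5   2.8] z 0.0077 yaw -0.002 tilt [ 0.001 -0.   ]
carton lane [-55.6  -3. ] -0.001 (41.38755798339844, 59.222312927246094)
```

```bash
python3 -m creep '{"twist":[[0,0,0],[0,0,0],[0,0,0],[0,0,0],[0,0,0]],"travel":[[0.005,-0.0009,0],[0.005,-0.0009,0],[0.005,-0.0009,0],[0.005,-0.0006,0],[0,0,0]],"fingers":[0.85,0.85,0.85,0.85,0.85]}'
python3 - <<'E'
from h import *
p=rep('w4.png')
m=cv2.inRange(cv2.cvtColor(p['pixels'],cv2.COLOR_BGR2HSV),(0,0,110),(179,50,255))
for y in (20,50,90,120):
    x=np.flatnonzero(m[y,150:480])+150;print(y,x.min(),x.max(),[(Rm@(w(p,(u,y),.0025)[0]*1000-O)).round(1) for u in (x.min()-.5,x.max()+.5)])
E
```

```text
time_s: 5.95
position: [0.4743, -0.0675, 0.0077]
orientation: [0.993, 0.118, 0.0, 0.0]
ft_force: [0.2, -0.7, -0.0]
finger_gap: 0.0135
grasp_force: 0.0
tcp lane [-67.5   6. ] z 0.0077 yaw -0.002 tilt [ 0.001 -0.   ]
carton lane [-35.5  -0.2] -0.001 (41.38823318481445, 59.212982177734375)
20 208 440 [array([61.5, 53.3]), array([ 61.4, -52.9])]
50 210 438 [array([49.2, 53.3]), array([ 49. , -53.1])]
90 213 435 [array([31.9, 53.3]), array([ 31.8, -53.2])]
120 215 432 [array([18.4, 53.3]), array([ 18.3, -53. ])]
```

View pics/w4.png

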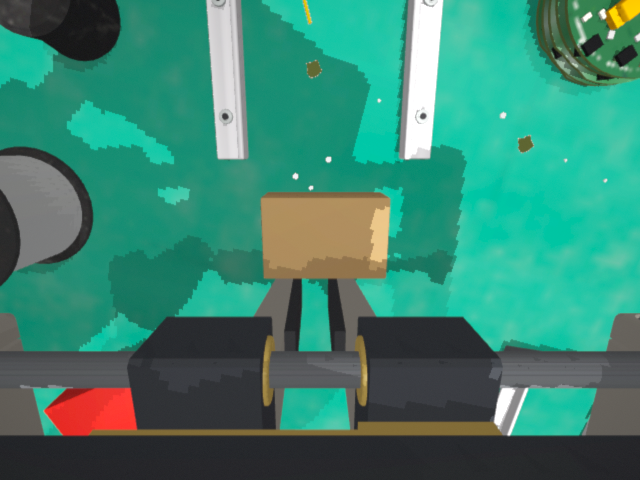

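The carton at (325,235) is centred on the lane, whose rails are at columns 230 and 418. I'll back off, re-centre the fingers and push on.

```bash
python3 -m creep '{"twist":[[0,0,0],[0,0,0],[0,0,0],[0,0,0],[0,0,0]],"travel":[[-0.006,0,0],[0,0.006,0],[0,0,0],[0.005,0,0],[0,0,0]],"fingers":[0.85,0.85,0.85,0.85,0.85]}'
python3 -m creep '{"twist":[[0,0,0],[0,0,0],[0,0,0],[0,0,0],[0,0,0]],"travel":[[0.005,0,0],[0.007,0,0],[0.007,0,0],[0.007,0,0],[0.005,0,0]],"fingers":[0.85,0.85,0.85,0.85,0.85]}'
python3 -c "from h import *;rep()"
```

```text
time_s: 6.5
position: [0.4747, -0.0738, 0.0078]
orientation: [0.993, 0.118, 0.0, 0.0]
ft_force: [-0.1, -1.1, -0.3]
finger_gap: 0.0138
grasp_force: 0.0
time_s: 7.0
position: [0.5049, -0.0662, 0.0076]
orientation: [0.993, 0.118, 0.0, 0.0]
ft_force: [-0.2, -0.1, 0.3]
finger_gap: 0.0137
grasp_force: 0.2
tcp lane [-37.4   0. ] z 0.0076 yaw -0.002 tilt [ 0. -0.]
carton lane [-6.2 -0.3] -0.001 (41.939491271972656, 59.223236083984375)
```

```bash
python3 -m creep '{"twist":[[0,0,0],[0,0,0],[0,0,0],[0,0,0],[0,0,0]],"travel":[[0.006,0,0],[0.008,0,0],[0.008,0,0],[0.008,0,0],[0.006,0,0]],"fingers":[0.85,0.85,0.85,0.85,0.85]}'
python3 -c "from h import *;rep()"
```

```text
time_s: 7.55
position: [0.54, -0.0579, 0.0077]
orientation: [0.993, 0.118, 0.0, 0.0]
ft_force: [0.1, 1.2, 0.3]
finger_gap: 0.0137
grasp_force: 0.2
tcp lane [-1.4 -0.1] z 0.0077 yaw -0.002 tilt [ 0. -0.]
carton lane [29.8 -0.5] -0.002 (41.95353698730469, 59.2215690612793)
```

```bash
python3 -m creep '{"twist":[[0,0,0],[0,0,0],[0,0,0],[0,0,0],[0,0,0]],"travel":[[0.006,0,0],[0.008,0,0],[0.008,0,0],[0.008,0,0],[0.006,0,0]],"fingers":[0.85,0.85,0.85,0.85,0.85]}'
python3 -m creep '{"twist":[[0,0,0],[0,0,0],[0,0,0],[0,0,0],[0,0,0]],"travel":[[0.006,0,0],[0.008,0,0],[0.008,0,0],[0.007,0,0],[0.005,0,0]],"fingers":[0.85,0.85,0.85,0.85,0.85]}'
python3 -c "from h import *;rep('w5.png')"
```

```text
time_s: 8.1
position: [0.575, -0.0494, 0.0077]
orientation: [0.993, 0.118, 0.0, 0.0]
ft_force: [0.3, -0.5, -0.3]
finger_gap: 0.0141
grasp_force: 0.2
time_s: 8.6
position: [0.6079, -0.0415, 0.0076]
orientation: [0.993, 0.118, 0.0, 0.0]
ft_force: [-0.0, -0.7, 0.6]
finger_gap: 0.0137
grasp_force: 0.2
tcp lane [68.5 -0.3] z 0.0076 yaw -0.002 tilt [ 0. -0.]
carton lane [99.9 -0.6] -0.002 (41.42488098144531, 59.21892547607422)
```

View pics/w5.png

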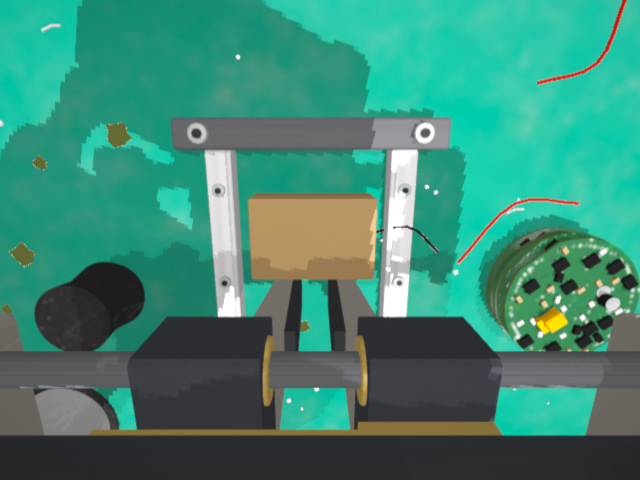

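The carton is about 20 mm short of the stop bar (rows 150 to 193) and clear of both rails.

```bash
python3 -m creep '{"twist":[[0,0,0],[0,0,0],[0,0,0],[0,0,0],[0,0,0]],"travel":[[0.005,0,0],[0.005,0,0],[0.004,0,0],[0.002,0,0],[0.001,0,0]],"fingers":[0.85,0.85,0.85,0.85,0.85]}'
python3 -m creep '{"twist":[[0,0,0],[0,0,0]],"travel":[[0.001,0,0],[0.001,0,0]],"fingers":[0.85,0.85]}'
python3 -c "from h import *;rep()"
```

```text
time_s: 9.15
position: [0.6239, -0.0377, 0.0076]
orientation: [0.993, 0.118, -0.0, 0.0]
ft_force: [-0.5, -0.3, 0.3]
finger_gap: 0.0131
grasp_force: 0.2
time_s: 9.35
position: [0.6256, -0.0372, 0.0076]
orientation: [0.993, 0.118, -0.0, -0.0]
ft_force: [-0.1, 0.3, 0.5]
finger_gap: 0.0137
grasp_force: 0.2
tcp lane [86.7 -0.3] z 0.0076 yaw -0.002 tilt [-0.  0.]
carton lane [117.9  -0.6] -0.002 (41.93043518066406, 59.24000549316406)
```

```bash
for i in 1 2 3; do :; done; python3 -m creep '{"twist":[[0,0,0],[0,0,0]],"travel":[[0.001,0,0],[0.0005,0,0]],"fingers":[0.85,0.85]}'
python3 -m creep '{"twist":[[0,0,0],[0,0,0]],"travel":[[0.0005,0,0],[0.0005,0,0]],"fingers":[0.85,0.85]}'
python3 -c "from h import *;rep('w6.png')
import cv2;i=cv2.imread('pics/w6.png')[100:300,180:460];cv2.imwrite('pics/w6c.png',cv2.resize(i,None,fx=2.8,fy=2.8))"
```

```text
time_s: 9.6
position: [0.6272, -0.0368, 0.0076]
orientation: [0.993, 0.118, 0.0, -0.0]
ft_force: [0.3, -0.0, 0.5]
finger_gap: 0.0139
grasp_force: 0.2
time_s: 9.8
position: [0.6281, -0.0366, 0.0076]
orientation: [0.993, 0.118, -0.0, -0.0]
ft_force: [-0.7, 0.3, -0.9]
finger_gap: 0.0137
grasp_force: 0.2
tcp lane [89.3 -0.3] z 0.0076 yaw -0.002 tilt [-0.  0.]
carton lane [120.   -0.6] -0.002 (41.017913818359375, 59.22122573852539)
```

View pics/w6c.png

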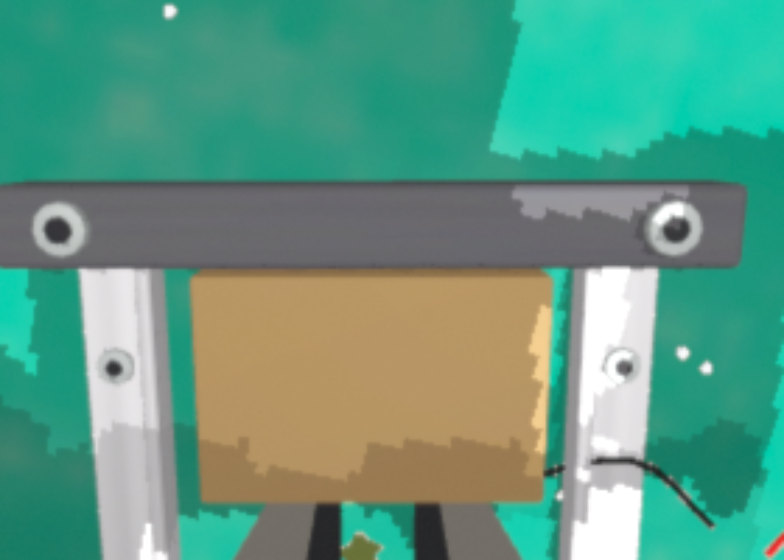

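The carton is almost at the bar (row 268 of the crop), with clearance to the rails on both sides. There is no contact force yet, so I'll creep on until there is.

```bash
python3 -m creep '{"twist":[[0,0,0],[0,0,0]],"travel":[[0.0005,0,0],[0.0005,0,0]],"fingers":[0.85,0.85]}'
python3 -m creep '{"twist":[[0,0,0],[0,0,0]],"travel":[[0.0005,0,0],[0.0005,0,0]],"fingers":[0.85,0.85]}'
python3 -c "from h import *;rep()"
```

```text
time_s: 10.05
position: [0.6286, -0.0365, 0.0076]
orientation: [0.993, 0.118, -0.001, 0.0]
ft_force: [-3.3, -0.8, 2.0]
finger_gap: 0.0138
grasp_force: 1.7
time_s: 10.25
position: [0.6287, -0.0365, 0.0075]
orientation: [0.993, 0.118, -0.002, 0.0]
ft_force: [-8.0, -2.4, 6.7]
finger_gap: 0.0135
grasp_force: 4.0
tcp lane [89.9 -0.3] z 0.0075 yaw -0.002 tilt [-0.004 -0.   ]
carton lane [120.5  -0.6] -0.001 (40.55479431152344, 59.221412658691406)
```

The carton is firmly against the stop. I'll back straight off, rise and verify.

```bash
python3 -m creep '{"twist":[[0,0,0],[0,0,0],[0,0,0],[0,0,0],[0,0,0]],"travel":[[-0.002,0,0],[-0.006,0,0],[-0.012,0,0],[-0.005,0,0],[0,0,0]],"fingers":[0.85,0.85,0.85,0.85,0.85]}'
python3 -m creep '{"twist":[[0,0,0],[0,0,0],[0,0,0],[0,0,0],[0,0,0]],"travel":[[0,0,-0.02],[0,0,-0.04],[0,0,-0.04],[0,0,0],[0,0,0]],"fingers":[0.85,0.85,0.85,0.85,0.85]}'
python3 -c "from h import *;rep('w7.png')"
```

```text
time_s: 10.8
position: [0.6052, -0.042, 0.0075]
orientation: [0.993, 0.117, -0.0, -0.0]
ft_force: [0.1, 0.6, -0.4]
finger_gap: 0.0141
grasp_force: 0.0
time_s: 11.3
position: [0.6069, -0.0422, 0.1089]
orientation: [0.993, 0.118, 0.001, 0.001]
ft_force: [0.0, 0.4, -0.9]
finger_gap: 0.0138
grasp_force: 0.0
tcp lane [67.4 -0.7] z 0.1089 yaw -0.002 tilt [ 0.003 -0.001]
carton lane [120.1  -0.6] -0.002 (39.635372161865234, 59.21508026123047)
```

View pics/w7.png

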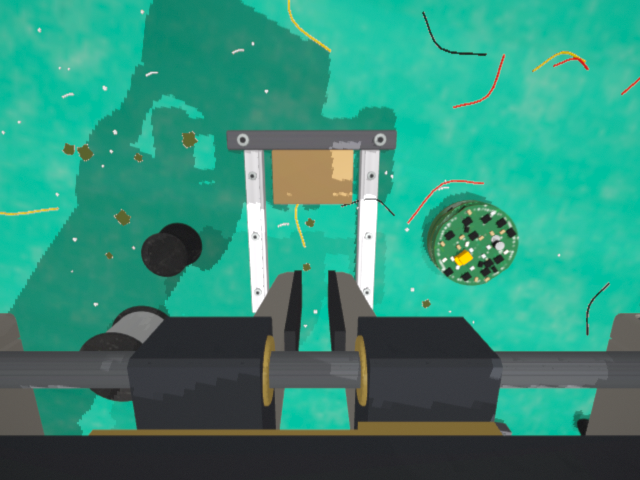

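The carton at (313,177) lies flat against the stop bar (row 150), clear of both rails. The spool, loupe and pile stand where they were.

```bash
python3 -c "from bench import job_done;print(job_done())"
```

```text
the job is handed in; nothing more can be done
None
```

The brown carton was pushed down the larger lane and rests flat against the stop bar, square and about centred between the rails; the job was handed in at about 11 s on the robot's clock, with the arm clear.

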